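# Zero the bench thickness gauge and hold its spindle at full lift

## Task

Get the thickness gauge ready for a rock slice: while the spindle is still down on the anvil, take the stylus out of the wooden tool block, press the recessed zero button on the console fully in with its tip, and stand the stylus back in its hole, fully seated and let go. Then swing the cam lift lever forward until the spindle is at the very top of its lift (beyond that point the cam lets it sink again) and finish still holding the lever there, because its spring would bring it back. Do not press zero again while the spindle is raised, and leave the rock slice, beaker and white bottle undisturbed.

Things in the scene. Friction and masses are not known exactly. Their poses are not given: they have to be found in the camera images.
- gauge: Bench thickness gauge, fixed. Origin on the table below the spindle axis; front (console) to its own -x, left side +y. Cast base x -141 to +100 mm, 130 mm wide, 44 mm high; ahead of x -50 a console face sloping down 10 degrees to 28 mm at the front edge, with display and three flat keys 2.5 mm proud. Column 28 mm dia at x +68, top z 174. Head x -30 to +90, y -25 to +25, z 95 to 140 mm.
- zero_button (a joint): Travel of the zero button, m: 0 out, 0.003 fully in. Spring return: about 1.9 N to start moving, 4 N fully in.
- zero_button_top (a point): Centre of the top of the zero button: black plunger 9.6 mm dia at the bottom of a round well (12 mm dia, rim 5 mm above the button) in the console. In the gauge frame x -112, y -36, z 28 mm. It slides square to the sloping face (point z points out of it, 10 degrees from vertical, leaning to gauge -x); a vertical stylus can press it.
- lift_lever (a joint): Angle of the cam lever about the level cam shaft (along gauge y), rad. 0: at rest, pointing up, leaning 20 degrees back to gauge +x. Grows as the knob swings forward (gauge -x) and down: 0.35 upright, 1.92 level to the front = highest lift; far stop 2.7, spindle 2 mm lower again. A spring drives it back to 0 if released (1 to 3 N at the knob).
- lever_knob (a point): Centre of the black ball knob (24 mm dia) on the end of the lift lever, 70 mm from the cam shaft's axis, on the left (+y) side of the head; the lever arm is an 8 mm steel rod.
- cam_shaft (a point): Point on the cam shaft's axis in the plane in which the knob swings: gauge frame x 0, y +66, z 163 mm. A steel hub 22 mm dia and 16 mm long sits here.
- spindle (a joint): Lift of the spindle above the anvil, m: 0 with the foot down on the anvil, 0.010 at the highest point of the cam. Driven by the lift lever only.
- spindle_cap (a point): Top centre of the spindle: at rest gauge frame x 0, y 0, z 185 mm, 10 mm higher at full lift. Below it a lifter plate (x -11 to +11, y -8 to +18 mm) rides on the round eccentric; the cam bracket beside it stands on the head at y +19 to +25, up to z 180 mm.
- stylus_grip (a point): Centre of the stylus's aluminium handle (18 mm dia, 70 mm long; loose, about 45 g). z axis from tip to handle. Below the handle: 8 mm steel shank, then 4 mm tip, 58 mm together. In the block the handle's lower shoulder rests on the block top, so the whole handle stands clear above it.
- stylus_tip (a point): End of the stylus tip, flat, 4 mm dia, 93 mm below the handle's centre (58 mm below the handle's shoulder).
- tool_block: Wooden block 120 (x) x 46 (y) x 62 (z) mm, fixed to the table, origin at the centre of its underside. The stylus stands in a 12 mm through hole at x -36 mm; a thin brush (9 mm dia at most, fixed, top at z 150 mm) stands at x +38 mm.
- block_hole (a point): Centre of the mouth of the stylus hole, on the block's top face (12 mm dia with a 1.5 mm chamfer, 62 mm deep). With the stylus seated its tip is 58 mm below this point.
- rock_slice: Bystander: pale flat rock slice 52 x 36 x 9 mm lying to the right of the gauge; origin at the centre of its underside.
- beaker: Bystander: glass beaker, 72 mm dia, 95 mm tall, origin at the centre of its underside.
- reagent_bottle: Bystander: white capped bottle, 56 mm dia, 110 mm tall, origin at the centre of its underside.

How it is judged:
By the outcome, as a careful person would: the job done as asked, in the order asked, and still so for the second after the job is handed in, while the arm keeps its last pose, push and grip.
It also fails if it takes over 72 s, if anything falls off the work surface, if the arm or the gripper's body presses on something with over 40 N, if the wrist force passes 120 N, or if a joint passes its speed limit or range.

## Robot

A 6-joint arm with a two-finger parallel gripper is mounted at the origin on the work surface. World frame = base frame: x ahead of the robot, y to its left, z up, the work surface at z = 0. Lengths are in m, angles in rad, forces in N, time in s.
With the tool pointing down it reaches from about 0.275 to 0.875 m from the base axis. Payload 12.5 kg.
Tool frame: the origin (TCP) lies on the centre line of the jaws, within the pads' length; the fingertips stand r.finger_overhang ahead of it and the grasp point (between the pads) lies 3 mm ahead of it (r.finger_overhang is the distance from the TCP to the fingertips, in m); z points along the fingers, y is the direction in which the jaws open and shut (so a half turn about z gives the same grasp; the last joint's range is limited). The gripper opens to 85 mm and grips with 20 to 120 N. Pads are 22 mm wide; open, the fingers measure 114 mm over their backs; the gripper's body (76 mm by 85 mm) begins 54 mm behind the grasp point. The pads swing forward as they close: fully open they stand 13 mm farther back than shut.
Start: joints at [1.083, 0.351, 1.652, -0, 1.139, -0.085], TCP at [0.216, 0.506, 0.253] pointing down, gripper open.
Joint ranges: [-2.75, 2.75], [-0.79, 2.1], [0.01, 2.65], [-1.57, 4.71], [0.07, 3.14], [-2.87, 2.87]. Speed limits (rad/s): [2.22, 2.22, 2.79, 3.14, 3.14, 3.14].

## Interface

Orientations are given as a unit quaternion [x, y, z, w].
In Python, from cell import r, optics gives the robot as it stands. The module is installed in compiled form; this text tells all that it offers. Calls block until the motion is done:
- r.move_to(position, orientation): joint-space move of the TCP to a pose.
- r.move_linear(position, rot=None, vel=0.15): straight line of the TCP; rot=None keeps the orientation; vel is the mean speed in m/s.
- r.set_joints(angles): joint-space move.
- r.set_gripper(opening, squeeze=None): opening from 0.0 (shut) to 1.0 (fully open); squeeze is the grip in N (None keeps the last); returns when the fingers have stopped.
- r.sleep(seconds).
- r.inverse_kinematics(position, orientation): joint angles nearest the present ones, or None.
- optics.get_image(name): name is "scene" or "top" or "wrist"; returns a dict with "pixels" (384x512x3 uint8, red, green, blue), "depth" (384x512 float32, m along the optical axis (not along the pixel's ray), 0 where there is no reading), "fx", "fy", "cx", "cy" (pixels), "camera_from_world" (4x4, takes a point from world to camera coordinates); the wrist camera has in their place "mount" (4x4, takes a point from camera to tool coordinates, whose origin is the TCP and whose axes are the flange's). Camera axes: x right, y down, z forward; pixel columns grow to the right and rows downward; lengths in m; the calibration is good to about 2 mm. A picture is of the moment at which its call begins: read the wrist's pose just before it.
A pose or a line that the arm cannot do raises r.PlanningError and nothing moves.
- r.hand_in(): hands the job in, once; it reports no verdict.
Readings, each from a call of its own:
- r.current_t(): time.
- r.current_q(): joint angles.
- r.current_qvel(): joint speeds.
- r.current_effort(): joint torques, N m.
- r.current_tool_pos(): TCP position.
- r.current_ee_rot(): TCP orientation.
- r.current_contact_force(): force on the tool from outside, world axes, zero at the start.
- r.current_torque(): the same for the moment, N m.
- r.current_opening(): opening from 0.0 (shut) to 1.0 (fully open).
Only numpy, scipy, OpenCV 4.12 (cv2) and the standard library are available. Lean on these libraries where they do the work, as an engineer would, in place of code of your own. Each camera call takes 0.05 s, during which the arm holds its last target.

## Working session

There is one attempt and no reset: what is moved stays moved. The work goes in short steps, each a Python script; the robot and the scene stay as the last script left them, time stands still between calls to the robot, and variables do not carry over. Pictures are saved under pics/ and viewed, and the job is handed in when it is done.

```bash
mkdir -p pics; ls; python3 - <<'E'
from cell import r, optics
import cv2, numpy as np, pickle
D={}
for n in ["scene","top","wrist"]:
    p=(r.current_tool_pos(), r.current_ee_rot())
    im=optics.get_image(n); im['pose']=p; D[n]=im
    cv2.imwrite(f"pics/a_{n}.png",im["pixels"][:,:,::-1])
    print(n,im["fx"],im["cx"],im["cy"], np.round(im.get("camera_from_world",im.get("mount")),3).tolist())
pickle.dump(D,open("a.pkl","wb"))
print(r.current_t(),r.finger_overhang,r.current_tool_pos(),r.current_ee_rot(),r.current_opening())
E
```

```text
pics
scene 497.81118887909963 253.199338625761 197.2870181010081 [[0.708, 0.706, 0.014, -0.444], [0.405, -0.391, -0.827, -0.134], [-0.578, 0.591, -0.562, 1.733], [0.0, 0.0, 0.0, 1.0]]
top 407.89105225552254 253.17794437299204 198.37251449179433 [[-0.003, -1.0, 0.006, 0.013], [-0.994, 0.003, -0.108, 0.645], [0.108, -0.006, -0.994, 1.069], [0.0, 0.0, 0.0, 1.0]]
wrist 327.2280440883604 248.8332621557378 195.45726693618602 [[0.0, -0.954, -0.298, 0.077], [1.0, 0.0, 0.0, -0.001], [-0.0, -0.298, 0.954, -0.122], [0.0, 0.0, 0.0, 1.0]]
0.15 0.022 [0.21544335 0.50582533 0.2529173 ] [ 2.00009074e-01  9.79793958e-01 -3.93773225e-04 -1.22215946e-04] 1.0000632562940193
```

View pics/a_scene.png

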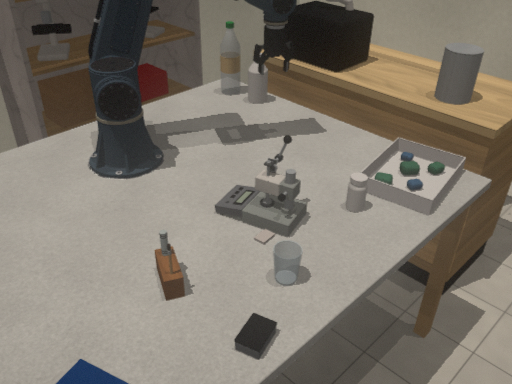

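View pics/a_top.png

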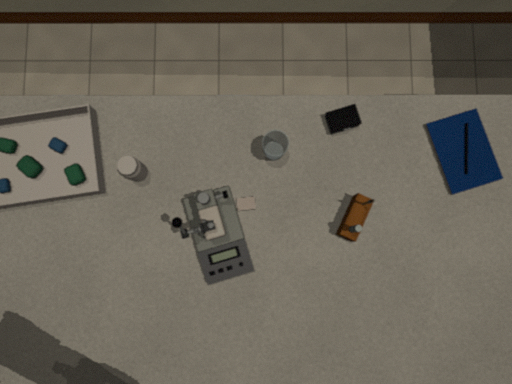

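View pics/a_wrist.png

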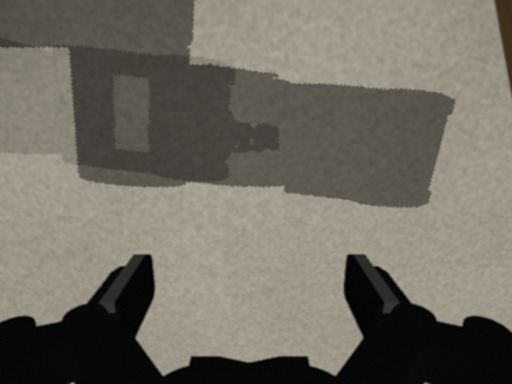

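The scene view shows the gauge at about (262,205) and the tool block with stylus at (168,265). The top view has the gauge at (217,235), the knob at (177,222), the block at (355,217) and the stylus at (358,229). The wrist view shows only bare table. I'll zoom in next.

```bash
python3 - <<'E'
import pickle,cv2
D=pickle.load(open("a.pkl","rb"))
t=D['top']['pixels'][:,:,::-1]; s=D['scene']['pixels'][:,:,::-1]
a=cv2.resize(t[175:295,150:270],(600,600),interpolation=cv2.INTER_CUBIC)
b=cv2.resize(t[180:250,325:385],(514,600),interpolation=cv2.INTER_CUBIC)
c=cv2.resize(s[130:240,205:325],(654,600),interpolation=cv2.INTER_CUBIC)
d=cv2.resize(s[220:300,145:195],(375,600),interpolation=cv2.INTER_CUBIC)
cv2.imwrite("pics/z1.png",a);cv2.imwrite("pics/z2.png",cv2.hconcat([cv2.resize(b,(400,467)),cv2.resize(d,(292,467))]));cv2.imwrite("pics/z3.png",c)
E
```

```text
(no output)
```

View pics/z1.png

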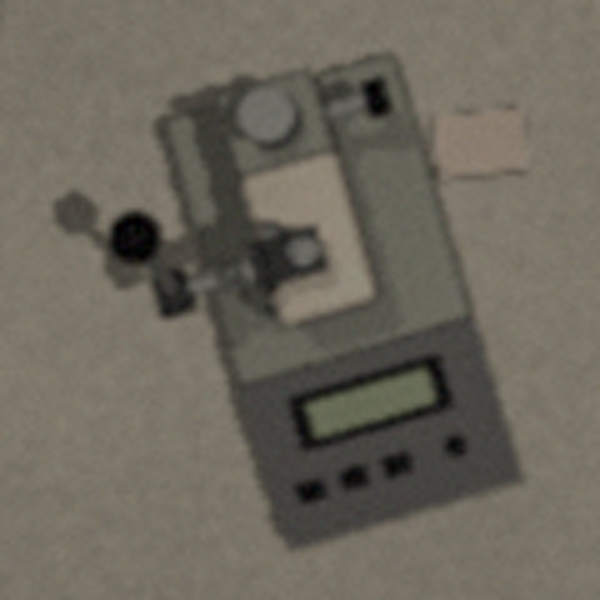

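View pics/z2.png

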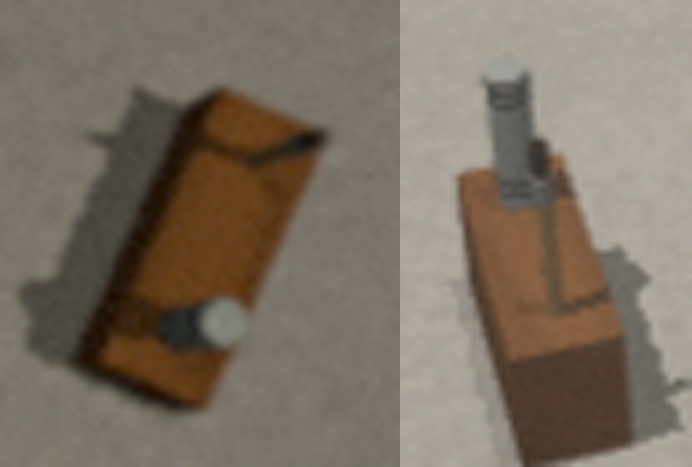

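View pics/z3.png

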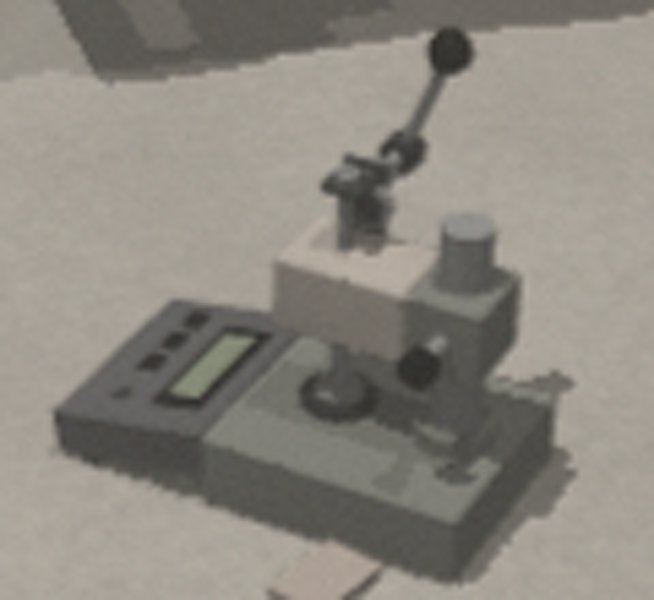

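```bash
cat > h.py <<'E'
import numpy as np, pickle, cv2
from scipy.spatial.transform import Rotation as R
def cam(im):
    """returns R_wc, origin in world"""
    if 'camera_from_world' in im:
        T=np.linalg.inv(im['camera_from_world'])
    else:
        p,q=im['pose']; W=np.eye(4); W[:3,:3]=R.from_quat(q).as_matrix(); W[:3,3]=p
        T=W@np.array(im['mount'])
    return T[:3,:3],T[:3,3]
def onz(im,u,v,z):
    Rm,o=cam(im); d=Rm@np.array([(u-im['cx'])/im['fx'],(v-im['cy'])/im['fy'],1.])
    return o+d*(z-o[2])/d[2]
def proj(im,P):
    Rm,o=cam(im); c=Rm.T@(np.asarray(P)-o)
    return np.array([im['fx']*c[0]/c[2]+im['cx'], im['fy']*c[1]/c[2]+im['cy']])
def ray(im,u,v):
    Rm,o=cam(im); d=Rm@np.array([(u-im['cx'])/im['fx'],(v-im['cy'])/im['fy'],1.]); return o,d/np.linalg.norm(d)
def tri(*a):
    A=np.zeros((3,3));b=np.zeros(3)
    for im,u,v in a:
        o,d=ray(im,u,v);M=np.eye(3)-np.outer(d,d);A+=M;b+=M@o
    X=np.linalg.solve(A,b); return X,[proj(im,X)-[u,v] for im,u,v in a]
def down(yaw): # tool down; tool y axis along world direction (-sin yaw... ) tool x = -(cos,sin)yaw, tool y=( -sin,cos)yaw
    c,s=np.cos(yaw),np.sin(yaw)
    return R.from_matrix(np.array([[-c,-s,0],[-s,c,0],[0,0,-1.]])).as_quat()
def snap(r,optics,name,f):
    p=(np.array(r.current_tool_pos()),np.array(r.current_ee_rot()))
    im=optics.get_image(name); im['pose']=p
    pickle.dump(im,open(f+'.pkl','wb')); cv2.imwrite(f'pics/{f}.png',im['pixels'][:,:,::-1]); return im
E
python3 - <<'E'
from h import *
D=pickle.load(open("a.pkl","rb")); t=D['top'];s=D['scene']
print('down',np.linalg.det(R.from_quat(down(.3)).as_matrix()))
z1=lambda u,v:(150+u/5,175+v/5)
b=onz(t,*z1(456,445),.028); print('button',b)
# base corners on top z
c1=onz(t,*z1(395,55),.044);c2=onz(t,*z1(520,483),.028);c3=onz(t,*z1(292,548),.028);c4=onz(t,*z1(158,118),.044)
print(c1,c2,c3,c4, np.linalg.norm(c1-c2),np.linalg.norm(c2-c3))
print('yaw',np.degrees(np.arctan2(*(c1-c2)[1::-1])),np.degrees(np.arctan2(*(c4-c3)[1::-1])),np.degrees(np.arctan2(-(c3-c2)[0],(c3-c2)[1])))
print('col',onz(t,*z1(267,112),.174),'cap',onz(t,*z1(306,250),.185))
k1=z1(134,238); k2=(205+450/5.45,130+50/5.45); print('knob',tri((t,*k1),(s,*k2)))
z2=lambda u,v:(325+u/6.67,180+v/6.67)
z2s=lambda u,v:(145+(u-400)/5.84,220+v/5.84)
print('stylus top',tri((t,*z2(222,322)),(s,*z2s(506,72))), onz(t,*z2(222,322),.132))
print('blk corners',[onz(t,*z2(*p),.062).round(4) for p in [(222,88),(325,135),(207,408),(85,350)]])
print('brush',onz(t,*z2(312,138),.150))
print([proj(s,onz(t,*z2(222,322),.132)), z2s(506,72)])
E
```

```text
down 1.0000000000000002
button [0.46926981 0.04400793 0.028     ]
[0.6779234  0.07645103 0.044     ] [0.44906249 0.00980307 0.028     ] [0.41537185 0.13132623 0.028     ] [0.64413324 0.20348122 0.044     ] 0.23890430215108532 0.1261068514764426
yaw 16.236405124833713 17.506105863611293 15.495310562336922
col [0.63267702 0.12987678 0.174     ] cap [0.56696094 0.10987103 0.185     ]
knob (array([0.57191167, 0.18338651, 0.22675263]), [array([-0.55737965, -0.54956984]), array([-0.61898568,  0.08224051])])
stylus top (array([ 0.56142713, -0.24528051,  0.12773201]), [array([-0.59660598, -0.46585438]), array([-0.76339803, -0.07567467])]) [ 0.56012947 -0.2455932   0.132     ]
blk corners [array([ 0.6553, -0.2669,  0.062 ]), array([ 0.6364, -0.3072,  0.062 ]), array([ 0.5289, -0.2571,  0.062 ]), array([ 0.5517, -0.2098,  0.062 ])]
brush [ 0.62620459 -0.27574272  0.15      ]
[array([161.79481014, 230.6624639 ]), (163.15068493150685, 232.32876712328766)]
```

Gauge origin from the button is (0.567,0.110), and from the spindle cap it agrees. Yaw is about 16.3°. The knob triangulates within 3 mm of the model. Next is a wrist view of each target to refine this.

```bash
python3 - <<'E'
from h import *
from cell import r, optics
import time
r.move_to([0.53,0.08,0.30],down(np.radians(16.3))); r.sleep(.3)
g=snap(r,optics,'wrist','w_gauge')
r.move_to([0.55,-0.243,0.27],down(np.radians(-25))); r.sleep(.3)
g=snap(r,optics,'wrist','w_block')
print(r.current_t(),r.current_tool_pos(),r.current_q(),r.current_contact_force())
E
```

```text
4.0083 [ 0.55015987 -0.24251659  0.27012071] [-4.92613313e-01  4.28314559e-01  1.49400995e+00  2.54369917e-05
  1.21913727e+00 -1.62792961e+00] [-0.0618951  -0.34781457 -0.59564554]
```

View pics/w_gauge.png

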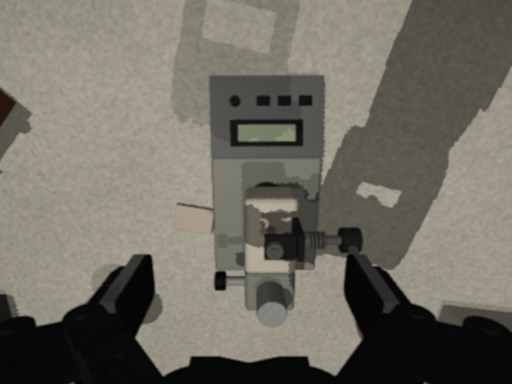

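View pics/w_block.png

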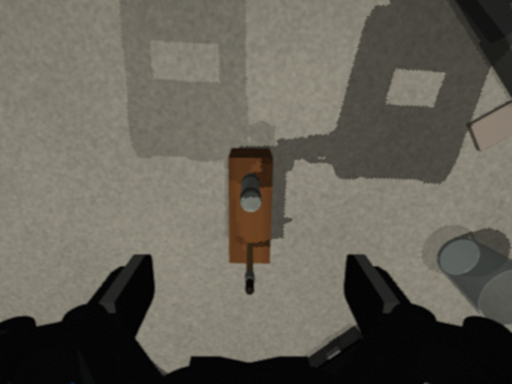

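The gauge view shows the button well at (235,101) and the spindle cap at (275,250). The block view shows the stylus top at (251,201) and the block axis vertical in the image. Refining numerically.

```bash
python3 - <<'E'
from h import *
from scipy import ndimage
g=pickle.load(open('w_gauge.pkl','rb'));b=pickle.load(open('w_block.pkl','rb'))
gg=cv2.cvtColor(g['pixels'],cv2.COLOR_RGB2GRAY).astype(float)
w=np.clip(45-gg[90:112,226:245],0,None); 
yy,xx=np.mgrid[90:112,226:245]; u,v=(xx*w).sum()/w.sum(),(yy*w).sum()/w.sum(); print('well',u,v,gg[95:107,229:242].astype(int)[5])
print('button',onz(g,u,v,.0305))
print('front corners',[onz(g,*p,.028) for p in [(210,76),(324,76)]])
print('cap',onz(g,275,250,.185),'col',onz(g,272,315,.174))
# block
hsv=cv2.cvtColor(b['pixels'],cv2.COLOR_RGB2HSV); m=((hsv[:,:,0]<18)&(hsv[:,:,1]>120)&(hsv[:,:,2]>70)).astype(np.uint8)
m[:,:220]=0;m[:,280:]=0;m[:155]=0;m[270:]=0
cs,_=cv2.findContours(m,0,2);c=max(cs,key=cv2.contourArea);rc=cv2.minAreaRect(c);print(rc)
box=cv2.boxPoints(rc);P=np.array([onz(b,*q,.062) for q in box]);print(P.round(4),P.mean(0),[np.linalg.norm(P[i]-P[i-1]) for i in range(4)])
e=P[np.argmin(box[:,1])]
print('stylus',onz(b,251,201,.132),'brush',onz(b,250,286,.150))
a=cv2.resize(g['pixels'][60:260,200:370,::-1],None,fx=3,fy=3,interpolation=2);cv2.imwrite('pics/zg.png',a)
a=cv2.resize(b['pixels'][140:300,210:300,::-1],None,fx=3.7,fy=3.7,interpolation=2);cv2.imwrite('pics/zb.png',a)
E
```

```text
well 234.68852459016392 100.77341920374707 [54 36 24 21 20 20 20 19 16 21 35 56 73]
button [0.46868486 0.04507185 0.0305    ]
front corners [array([0.45069226, 0.0109594 , 0.028     ]), array([0.41441848, 0.13467505, 0.028     ])]
cap [0.5650145  0.11194238 0.185     ] col [0.63207613 0.131423   0.174     ]
((250.0, 210.0), (104.0, 42.0), 90.0)
[[ 0.5292 -0.2558  0.062 ]
 [ 0.5472 -0.217   0.062 ]
 [ 0.6557 -0.2648  0.062 ]
 [ 0.6358 -0.3077  0.062 ]] [ 0.59197028 -0.26132019  0.062     ] [np.float64(0.11860156121351938), np.float64(0.04280092728077281), np.float64(0.1186061379416196), np.float64(0.04734277597551725)]
stylus [ 0.55926015 -0.24550334  0.132     ] brush [ 0.62228096 -0.27569406  0.15      ]
```

View pics/zg.png

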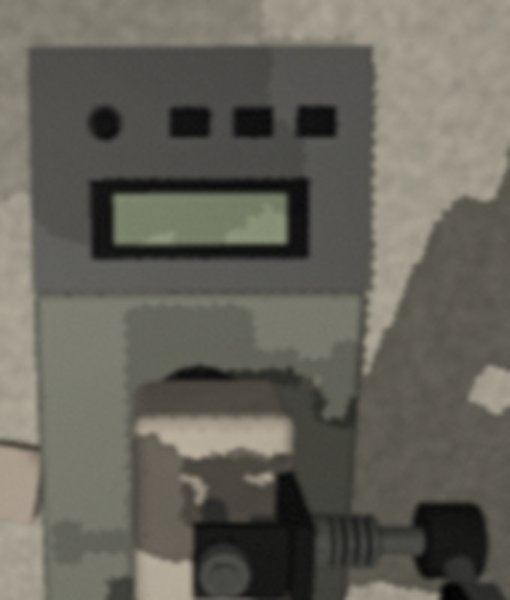

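View pics/zb.png

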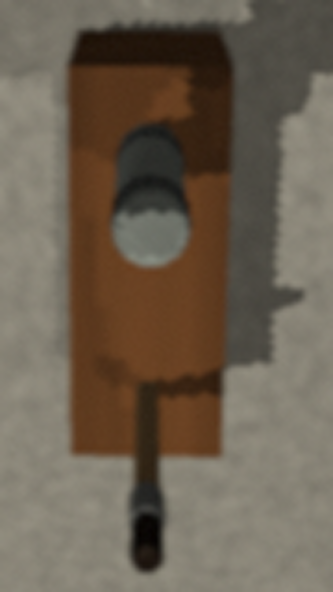

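Everything agrees to about 2 mm, so I'm grasping the stylus.

```bash
python3 - <<'E'
from h import *
from cell import r, optics
q=down(np.radians(-25))
S=np.array([.5592,-.2455])
r.move_to([*S,.19],q)
r.move_linear([*S,.100],vel=.1)
print('f',r.current_contact_force())
r.set_gripper(0.0,40); r.sleep(.2)
print(r.current_opening()*85,r.current_contact_force(),r.current_tool_pos(),r.current_t())
r.move_linear([*S,.105],vel=.03); print(r.current_contact_force())
r.move_linear([*S,.215],vel=.12); r.sleep(.2)
print(r.current_contact_force(),r.current_tool_pos(),r.current_opening()*85,r.current_t())
snap(r,optics,'wrist','w_held');snap(r,optics,'scene','s_held')
s=pickle.load(open('s_held.pkl','rb'))['pixels'];cv2.imwrite('pics/s_held_z.png',cv2.resize(s[160:300,110:220,::-1],None,fx=4,fy=4,interpolation=2))
E
```

```text
f [-0.96896385 -0.55924658 -0.13797944]
17.210272035780076 [-1.27083549 -0.85871001  3.91843504] [ 0.5592767  -0.24550544  0.1001658 ] 6.3
[ 0.01228097 -0.27510248 -1.5313694 ]
[ 0.08043588 -0.18984155  0.07085204] [ 0.55903375 -0.24540447  0.21435537] 17.109470412496123 7.8833
```

View pics/w_held.png

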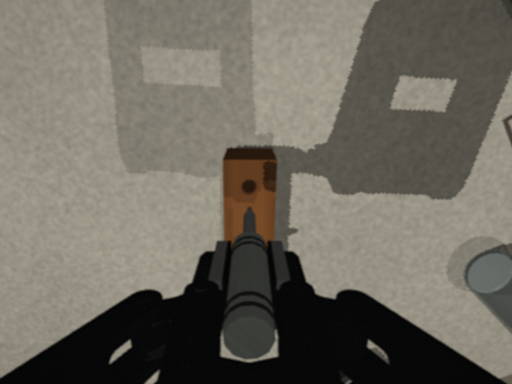

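View pics/s_held_z.png

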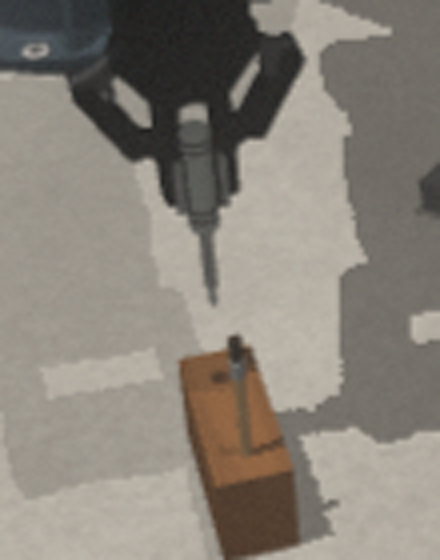

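The stylus is held. In the wrist view its tip is at about (249,210) and the open hole is at (249,187). The scene view shows it possibly tilted. I'll check the tip against prediction.

```bash
python3 - <<'E'
from h import *
w=pickle.load(open('w_held.pkl','rb'));s=pickle.load(open('s_held.pkl','rb'))
p=w['pose'][0]
for z in (.096,.093,.1): print('pred tip',proj(w,p-[0,0,z]),proj(s,p-[0,0,z]))
gp=lambda o:(proj(w,p-[0,0,o]),proj(s,p-[0,0,o]))
print('pred top',gp(-.032))
print('hole',onz(w,249,187,.062))
cv2.imwrite('pics/wh_z.png',cv2.resize(w['pixels'][170:365,200:300,::-1],None,fx=3,fy=3,interpolation=2))
print('tip tri',tri((w,249,209),(s,110+212/4,160+303/4)))
E
```

```text
pred tip [250.00869317 207.15653022] [162.09253262 234.89825407]
pred tip [250.02380111 208.5856518 ] [161.9811071  233.91972469]
pred tip [249.98912392 205.30539472] [162.24061295 236.19868275]
pred top (array([251.36401083, 335.36156026]), array([157.04172847, 190.5425261 ]))
hole [ 0.55984135 -0.24652964  0.062     ]
tip tri (array([ 0.56107585, -0.24584647,  0.1168964 ]), [array([1.64874868, 0.18426787]), array([-0.49144577,  0.08430201])])
```

View pics/wh_z.png

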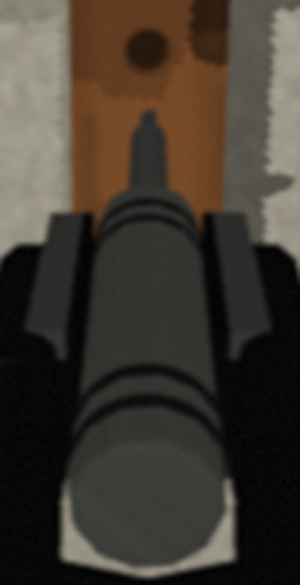

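```bash
python3 - <<'E'
from h import *
from cell import r, optics
q=down(np.radians(-25))
r.set_gripper(0.0,60)
B=[.4688,.0447]
r.move_to([*B,.20],q)
r.move_linear([*B,.148],vel=.1); r.sleep(.3)
w=snap(r,optics,'wrist','w_btn')
p=w['pose'][0]; print(p,'pred tip',proj(w,p-[0,0,.096]),'pred well rim',proj(w,[*B,.032]),r.current_t(),r.current_contact_force())
cv2.imwrite('pics/wb_z.png',cv2.resize(w['pixels'][130:270,190:310,::-1],None,fx=4,fy=4,interpolation=2))
E
```

```text
[0.46897734 0.04470524 0.14839946] pred tip [249.97402502 206.92744797] pred well rim [249.77230678 197.85194334] 10.3833 [-0.39499855  0.06374414 -0.88625683]
```

View pics/wb_z.png

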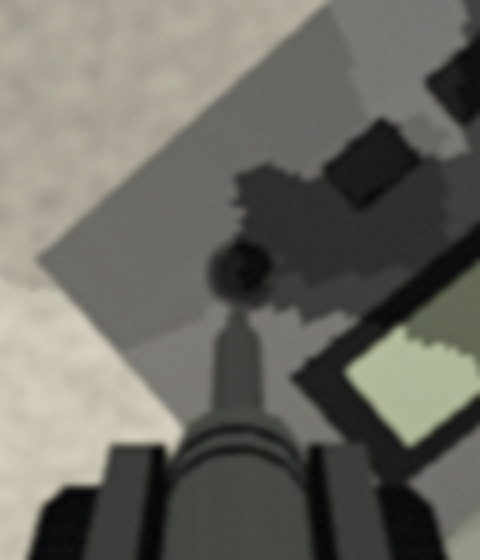

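The well is at (250,197.5) against a predicted (249.8,197.9), so the tip is aligned within about 1 mm. Pressing now.

```bash
python3 - <<'E'
from h import *
from cell import r, optics
B=[.4688,.0447]
r.move_linear([*B,.130],vel=.05); r.sleep(.1)
f0=np.array(r.current_contact_force()); print('f0',f0)
for z in np.arange(.127,.1135,-.001):
    r.move_linear([*B,z],vel=.02); r.sleep(.1)
    f=np.array(r.current_contact_force())-f0; p=r.current_tool_pos()
    print(round(z,4),np.round(p,4),f.round(2))
    if f[2]>12: break
snap(r,optics,'wrist','w_press'); w=pickle.load(open('w_press.pkl','rb'))
cv2.imwrite('pics/wp_z.png',cv2.resize(w['pixels'][130:350,190:310,::-1],None,fx=2.7,fy=2.7,interpolation=2))
r.sleep(.3); print(r.current_t(),r.current_contact_force(),r.current_opening()*85)
E
```

```text
f0 [-0.23985374  0.04083325 -0.00707899]
0.127 [0.4688 0.0447 0.127 ] [0.04 1.85 0.3 ]
0.126 [0.4688 0.0447 0.126 ] [ 0.66  0.51 -0.34]
0.125 [0.4688 0.0447 0.125 ] [ 0.35 -0.23  1.06]
0.124 [0.4689 0.0447 0.1241] [0.08 0.9  1.03]
0.123 [0.4689 0.0447 0.1231] [0.92 0.68 1.82]
0.122 [0.469  0.0447 0.1221] [1.85 0.18 2.14]
0.121 [0.4689 0.0447 0.121 ] [1.52 0.37 4.52]
0.12 [0.4691 0.0446 0.1204] [ 0.98 -0.03  9.2 ]
0.119 [0.4694 0.0447 0.12  ] [-0.94 -0.51 17.72]
14.5417 [-1.1849657   0.11120584 16.49626287] 16.624165134825788
```

View pics/wp_z.png

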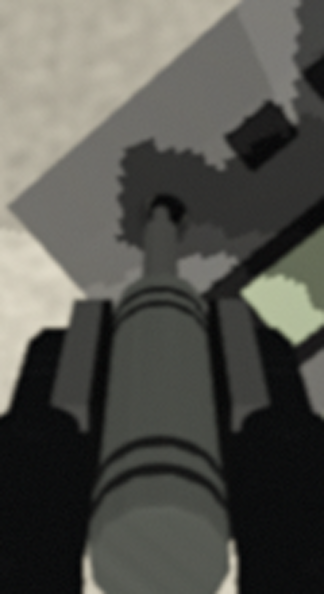

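Contact started at about z=0.1245. Force rose to about 4.5 N at the predicted full-travel height of 0.121, then hit a stiff stop at 17 N, so the button is fully in. Now returning the stylus.

```bash
python3 - <<'E'
from h import *
from cell import r, optics
q=down(np.radians(-25)); S=[.5592,-.2455]
p=r.current_tool_pos()
r.move_linear([.4688,.0447,.215],vel=.12)
r.move_to([*S,.215],q)
r.move_linear([*S,.170],vel=.1); r.sleep(.3)
w=snap(r,optics,'wrist','w_ret'); p=w['pose'][0]
print(p,'tip pred',proj(w,p-[0,0,.096]),'hole pred',proj(w,[.5592,-.2455,.062]),r.current_t(),r.current_contact_force())
cv2.imwrite('pics/wr_z.png',cv2.resize(w['pixels'][150:370,190:310,::-1],None,fx=2.7,fy=2.7,interpolation=2))
E
```

```text
[ 0.55935226 -0.24559541  0.17045785] tip pred [250.02483176 206.92227383] hole pred [249.99727158 201.10204851] 17.6083 [-0.35593753  0.0398728  -0.61244056]
```

View pics/wr_z.png

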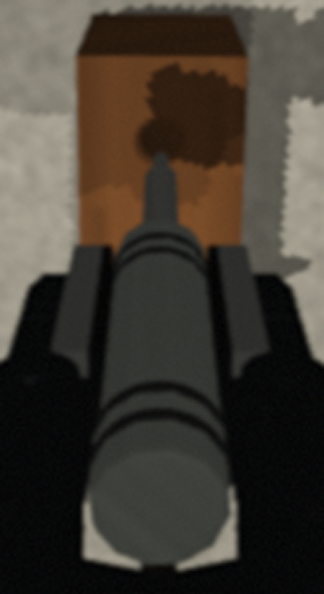

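Hole at (249.6,200.7), tip at (249.3,207.4), both as predicted. Inserting.

```bash
python3 - <<'E'
from h import *
from cell import r, optics
S=[.5592,-.2455]
f0=np.array(r.current_contact_force())
ok=True
for z in (.155,.145,.130,.115,.106,.103,.101):
    r.move_linear([*S,z],vel=.06)
    f=np.array(r.current_contact_force())-f0; print(z,f.round(2))
    if f[2]>12 or np.hypot(*f[:2])>15: ok=False;break
r.sleep(.2); print(np.array(r.current_contact_force())-f0, r.current_tool_pos())
if ok:
    r.set_gripper(0.6); r.sleep(.3)
    print(r.current_contact_force(),r.current_opening())
    r.move_linear([*S,.20],vel=.15)
    r.set_gripper(1.0)
    r.move_linear([.55,-.243,.27],vel=.2); r.sleep(.2)
    snap(r,optics,'wrist','w_done');s=snap(r,optics,'scene','s_done')
    w=pickle.load(open('w_done.pkl','rb'))
    cv2.imwrite('pics/wd_z.png',cv2.hconcat([cv2.resize(w['pixels'][140:300,210:300,::-1],(315,560)),cv2.resize(s['pixels'][220:300,140:200,::-1],(420,560))]))
    print('stylus top pred',proj(w,[*S,.132]))
print(r.current_t())
E
```

```text
0.155 [ 0.53 -0.64  0.46]
0.145 [ 0.38 -0.41  0.06]
0.13 [ 0.24  0.88 -0.41]
0.115 [ 0.97  0.31 -0.02]
0.106 [ 1.42 -0.94 -0.49]
0.103 [-0.25 -0.72  0.47]
0.101 [ 0.65 -0.25 -0.11]
[-0.14744243 -0.22404475  0.80426527] [ 0.55922336 -0.24550097  0.10105827]
[ 0.92878967 -0.38926366 -0.96170729] 0.5975506642252278
stylus top pred [251.73543989 202.07575157]
22.9
```

View pics/wd_z.png

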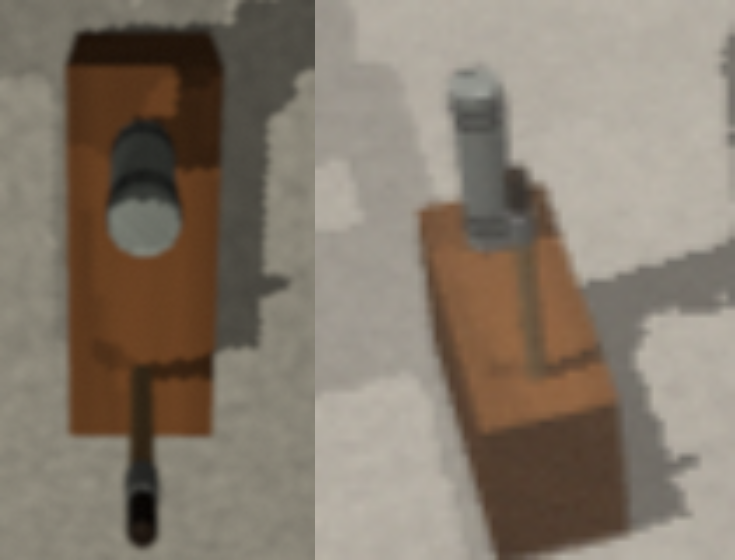

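The stylus is seated upright, matching its first picture. Next is a close look at the knob from above.

```bash
python3 - <<'E'
from h import *
from cell import r, optics
yaw=np.radians(16.3); q=down(yaw); G=np.array([.5664,.1108,0]); Rg=R.from_euler('z',yaw)
K=G+Rg.apply([.0239,.066,.2288]); print('K',K)
r.move_to([*K[:2],.36],q); r.sleep(.2)
w=snap(r,optics,'wrist','w_knob'); print(w['pose'][0],'pred knob',proj(w,K),'hub',proj(w,G+Rg.apply([0,.066,.163])),'cap',proj(w,G+Rg.apply([0,0,.185])),r.current_t())
cv2.imwrite('pics/wk_z.png',cv2.resize(w['pixels'][130:290,150:330,::-1],None,fx=3.3,fy=3.3,interpolation=2))
E
```

```text
K [0.57081534 0.18085508 0.2288    ]
[0.57102827 0.18011733 0.35980865] pred knob [250.33009373 193.23849625] hub [250.01409406 150.20068939] cap [177.80482928 154.28389237] 24.75
```

View pics/wk_z.png

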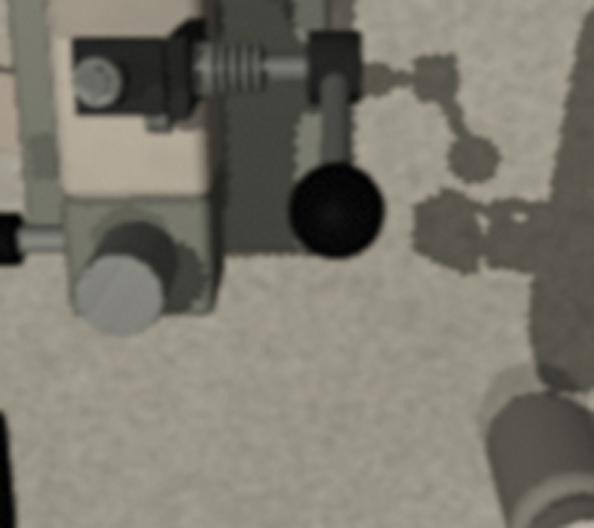

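The knob is at (252.1,193.9) and the cap at (179.4,154.8). Both are about 1.3 mm further to gauge +y than predicted, so I'll shift the gauge origin, then grip the knob and swing it.

```bash
cat >> h.py <<'E'
yaw=np.radians(16.3); qg=down(yaw); G=np.array([.5660,.1121,0]); Rg=R.from_euler('z',yaw)
def knob(th): 
    ph=th-np.radians(20); return G+Rg.apply([-.07*np.sin(ph),.066,.163+.07*np.cos(ph)])
E
python3 - <<'E'
from h import *
from cell import r, optics
o=np.array([0,0,.003])
r.set_gripper(.6)
K=knob(0)+o
r.move_to(K+[0,0,.06],qg)
r.move_linear(K,vel=.1); print(r.current_contact_force())
r.set_gripper(0.0,35); r.sleep(.2)
print('opening mm',r.current_opening()*85,r.current_contact_force(),r.current_tool_pos(),r.current_t())
f0=np.array(r.current_contact_force())
for th in np.linspace(.16,1.6,10):
    r.move_linear(knob(th)+o,vel=.06)
    f=np.array(r.current_contact_force()); print(round(th,2),f.round(1),(r.current_opening()*85).round(1))
    if np.linalg.norm(f)>25: print('stop');break
r.sleep(.2);print(r.current_contact_force(),r.current_t())
w=snap(r,optics,'wrist','w_sw');s=snap(r,optics,'scene','s_sw')
cv2.imwrite('pics/sw_z.png',cv2.hconcat([cv2.resize(w['pixels'][100:384,100:400,::-1],(400,379)),cv2.resize(s['pixels'][120:230,200:316,::-1],(400,379))]))
E
```

```text
[-0.53304319 -1.11876557  0.88913577]
opening mm 21.71748185539742 [-0.66521063  0.89445358  5.7375657 ] [0.57083635 0.18235802 0.23251619] 26.8833Traceback (most recent call last):
  File "<stdin>", line 13, in <module>
AttributeError: 'float' object has no attribute 'round'
```

```bash
python3 - <<'E'
from h import *
from cell import r, optics
o=np.array([0,0,.003])
for th in np.linspace(.16,1.6,10):
    r.move_linear(knob(th)+o,vel=.06)
    f=np.array(r.current_contact_force()); print(round(th,2),f.round(1),round(r.current_opening()*85,1))
    if np.linalg.norm(f)>25: print('stop');break
r.sleep(.2);print(r.current_contact_force(),r.current_t())
w=snap(r,optics,'wrist','w_sw');s=snap(r,optics,'scene','s_sw')
cv2.imwrite('pics/sw_z.png',cv2.hconcat([cv2.resize(w['pixels'][100:384,100:400,::-1],(400,379)),cv2.resize(s['pixels'][120:230,200:316,::-1],(400,379))]))
E
```

```text
0.16 [2.6 2.  5.6] 21.7
0.32 [2.4 1.7 4.7] 21.6
0.48 [3.5 1.5 1.4] 22.1
0.64 [ 3.1 -0.   1.9] 21.7
0.8 [ 2.6 -1.1  1.7] 21.8
0.96 [ 3.1 -1.5  3.1] 21.6
1.12 [ 3.4 -3.   1.9] 21.4
1.28 [ 3.3 -2.6  3.2] 21.9
1.44 [ 3.7 -4.5  2.3] 21.6
1.6 [ 4.4 -4.3  2.8] 21.7
[ 4.36730313 -4.12093634  3.03103225] 30.6667
```

View pics/sw_z.png

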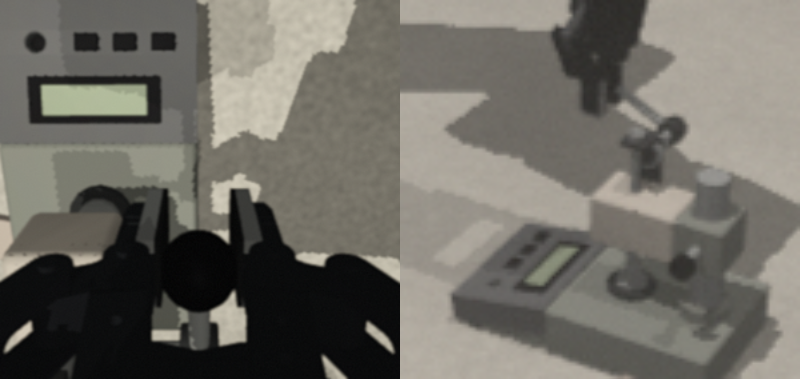

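```bash
cat >> h.py <<'E'
def knobfind(w,dbg=None):
    g=cv2.cvtColor(w['pixels'],cv2.COLOR_RGB2GRAY)
    return g
def angle_from(w,u,v):
    o,d=ray(w,u,v); a=Rg.inv().apply(o-G); b=Rg.inv().apply(d)
    t=(.066-a[1])/b[1] if abs(b[1])>.5 else None
    # intersect ray's x-z projection with 70 mm circle about (0,.163)
    A=a[[0,2]]-[0,.163];B=b[[0,2]]
    rt=np.roots([B@B,2*A@B,A@A-.07**2]); out=[]
    for x in rt:
        if np.isreal(x):
            p=A+B*x.real; out.append((np.arctan2(-p[0],p[1])+np.radians(20),p.round(4),(a+b*x.real)[1].round(4)))
    return out
E
python3 - <<'E'
from h import *
from cell import r, optics
o=np.array([0,0,.003])
w=pickle.load(open('w_sw.pkl','rb')); print('1.6:',w['pose'][0]-knob(1.6)-o,proj(w,knob(1.6)),angle_from(w,249.2,303))
for th in (1.70,1.81,1.92):
    r.move_linear(knob(th)+o,vel=.05); print(th,np.round(r.current_contact_force(),1))
r.sleep(.3);print(np.round(r.current_contact_force(),1),r.current_tool_pos()-knob(1.92)-o,r.current_t())
w=snap(r,optics,'wrist','w_192');s=snap(r,optics,'scene','s_192');t=snap(r,optics,'top','t_192')
print(proj(w,knob(1.92)))
cv2.imwrite('pics/w192z.png',cv2.resize(w['pixels'][240:360,180:320,::-1],None,fx=5,fy=5,interpolation=2))
cv2.imwrite('pics/s192z.png',cv2.resize(s['pixels'][120:230,200:316,::-1],None,fx=5,fy=5,interpolation=2))
E
```

```text
1.6: [ 6.01850193e-04 -4.14657543e-05  1.79146691e-04] [250.46024663 277.97185761] [(np.float64(-2.628207782388497), array([ 0.0115, -0.0691]), np.float64(0.0656)), (np.float64(1.4277922335909299), array([-0.0617,  0.0331]), np.float64(0.0654))]
1.7 [ 4.4 -4.   2.4]
1.81 [ 5.9 -4.   3.2]
1.92 [ 4.8 -4.3  3.3]
[ 5.5 -4.1  3.8] [ 8.00699389e-04 -1.88776903e-05  2.96630412e-04] 31.9583
[250.53818577 277.42144156]
```

View pics/w192z.png

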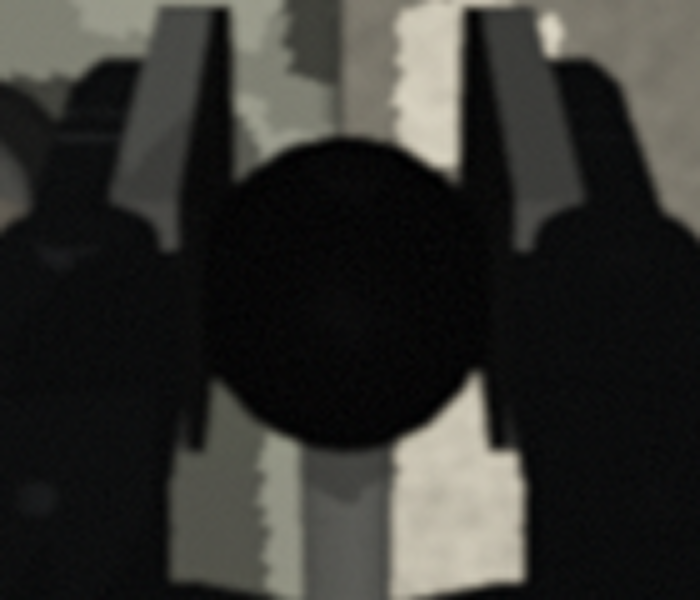

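View pics/s192z.png

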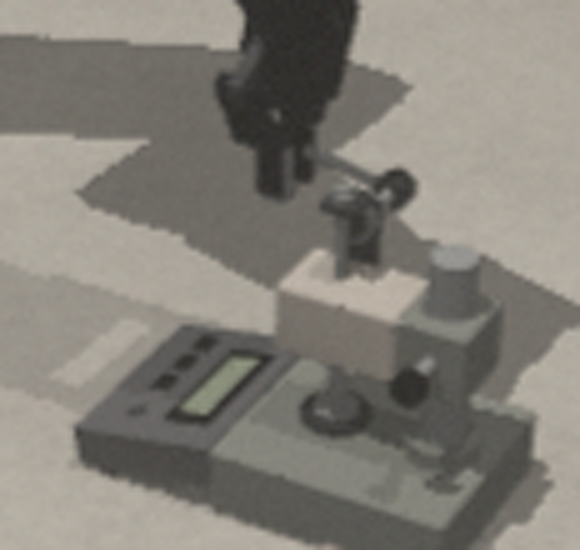

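```bash
python3 - <<'E'
from h import *
w=pickle.load(open('w_192.pkl','rb'));s=pickle.load(open('s_192.pkl','rb'));t=pickle.load(open('t_192.pkl','rb'))
for W,u,v in ((pickle.load(open('w_sw.pkl','rb')),249.2,303),(w,249.6,298.8)):
    print(angle_from(W,u,v)[1], 'depth surf',W['depth'][int(v)-2:int(v)+3,int(u)-2:int(u)+3].mean())
    Rm,o=cam(W); d=W['depth'][int(v),int(u)]
    dd=np.array([(u-W['cx'])/W['fx'],(v-W['cy'])/W['fy'],1.]);P=o+Rm@(dd*d)+Rm@(dd/np.linalg.norm(dd))*.012
    pg=Rg.inv().apply(P-G);print('knob centre gauge',pg.round(4),'th',np.arctan2(-pg[0],pg[2]-.163)+np.radians(20),'R',np.hypot(pg[0],pg[2]-.163), 'tool rel',(P-W['pose'][0]).round(4))
z=lambda p:((p-[200,120])*5).round(0)
hub=G+Rg.apply([0,.066,.163]); print('scene zoom hub',z(proj(s,hub)),[ (th,z(proj(s,knob(th)))) for th in (1.4,1.6,1.75,1.92)])
D=pickle.load(open('a.pkl','rb'))['scene']
print('cap pred rest/up',z(proj(s,G+[0,0,.185])),z(proj(s,G+[0,0,.195])))
cv2.imwrite('pics/cmp.png',cv2.hconcat([cv2.resize(D['pixels'][150:200,250:300,::-1],(400,400),interpolation=2),cv2.resize(s['pixels'][150:200,250:300,::-1],(400,400),interpolation=2)]))
E
```

```text
(np.float64(1.4277922335909299), array([-0.0617,  0.0331]), np.float64(0.0654)) depth surf 0.1210181
knob centre gauge [-0.062   0.0654  0.1965] th 1.4246422670526817 R 0.07045143170453606 tool rel [0.0038 0.0008 0.0083]
(np.float64(1.7254071377825204), array([-0.0687,  0.0135]), np.float64(0.0656)) depth surf 0.11844911
knob centre gauge [-0.0687  0.0656  0.1766] th 1.7245883853591977 R 0.07005965795828521 tool rel [ 0.0005 -0.      0.0103]
scene zoom hub [388. 185.] [(1.4, array([296., 107.])), (1.6, array([287., 124.])), (1.75, array([283., 138.])), (1.92, array([281., 156.]))]
cap pred rest/up [336. 202.] [337. 186.]
```

View pics/cmp.png

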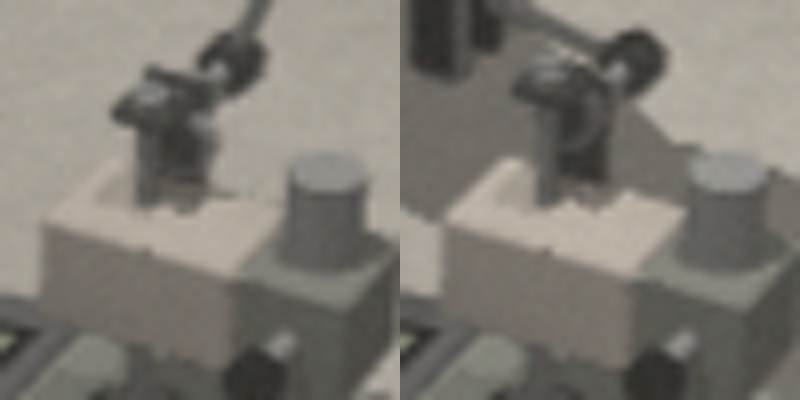

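The depth reading and the ray-circle intersection both give 1.725 rad. The ball sits about 10 mm further up the pads than planned, so the lever is short of the top. I'll go on down in measured steps, locating the knob each time by circle fit and depth.

```bash
cat >> h.py <<'E'
def measure(W):
    g=cv2.cvtColor(W['pixels'],cv2.COLOR_RGB2GRAY)
    # knob = near-black; depth-based: pixels in central columns with depth nearer than background
    sub=(W['depth'][240:370,215:285]>0.08)&(W['depth'][240:370,215:285]<.16)&(g[240:370,215:285]<25)
    col=sub[:,27:43].sum(1)>12; rows=np.flatnonzero(col)+240
    # longest run
    runs=np.split(rows,np.flatnonzero(np.diff(rows)>1)+1); run=max(runs,key=len)
    v=(run[0]+run[-1])/2; u=249.6
    a=angle_from(W,u,v)[1]
    Rm,o=cam(W); d=np.median(W['depth'][int(v)-2:int(v)+3,int(u)-2:int(u)+3])
    dd=np.array([(u-W['cx'])/W['fx'],(v-W['cy'])/W['fy'],1.]);P=o+Rm@(dd*d)+Rm@(dd/np.linalg.norm(dd))*.012
    pg=Rg.inv().apply(P-G)
    return (run[0],run[-1]),round(a[0],3),pg.round(4),round(np.arctan2(-pg[0],pg[2]-.163)+np.radians(20),3),(P-W['pose'][0]).round(4)
E
python3 - <<'E'
from h import *
from cell import r, optics
print(measure(pickle.load(open('w_192.pkl','rb'))))
w=snap(r,optics,'wrist','m0'); print(measure(w),r.current_t())
p=np.array(r.current_tool_pos())
for i,dz in enumerate((.004,.008)):
    r.move_linear(p-[0,0,dz]+Rg.apply([-.0006*(i+1),0,0]),vel=.03); r.sleep(.2)
    w=snap(r,optics,'wrist',f'm{i+1}'); print(dz,measure(w),np.round(r.current_contact_force(),1),r.current_t())
E
```

```text
((np.int64(269), np.int64(328)), np.float64(1.728), array([-0.0685,  0.0656,  0.176 ]), np.float64(1.732), array([0.0008, 0.    , 0.0097]))
((np.int64(269), np.int64(328)), np.float64(1.727), array([-0.0686,  0.0655,  0.1763]), np.float64(1.729), array([ 0.0006, -0.    ,  0.01  ])) 32.1583
0.004 ((np.int64(268), np.int64(328)), np.float64(1.774), array([-0.069 ,  0.0655,  0.1728]), np.float64(1.778), array([ 0.0002, -0.0001,  0.0102])) [ 3.5 -2.6  3.3] 32.6833
0.008 ((np.int64(268), np.int64(327)), np.float64(1.827), array([-0.0695,  0.0655,  0.1692]), np.float64(1.831), array([-0.0001, -0.0002,  0.0104])) [ 7.2 -2.1  4.1] 33.2167
```

```bash
python3 - <<'E'
from h import *
from cell import r, optics
p=np.array(r.current_tool_pos())
r.move_linear(p-[0,0,.0062]+Rg.apply([-.0004,0,0]),vel=.03); r.sleep(.2)
w=snap(r,optics,'wrist','n0'); print(measure(w),np.round(r.current_contact_force(),1),r.current_t())
r.sleep(1.5)
w=snap(r,optics,'wrist','n1'); print(measure(w),np.round(r.current_contact_force(),1),r.current_t())
s=snap(r,optics,'scene','s_fin');t=snap(r,optics,'top','t_fin')
cv2.imwrite('pics/fin1.png',cv2.hconcat([cv2.resize(w['pixels'][180:380,150:350,::-1],(400,400),interpolation=2),cv2.resize(s['pixels'][140:200,235:295,::-1],(400,400),interpolation=2)]))
# hub height check from wrist: rod direction via depth along column
v0=measure(w)[0][1]
Rm,o=cam(w)
for v in range(v0+4,v0+30,4):
    d=w['depth'][v,249]; dd=np.array([(249-w['cx'])/w['fx'],(v-w['cy'])/w['fy'],1.]); print(v,(Rg.inv().apply(o+Rm@(dd*d)-G)).round(4))
E
```

```text
((np.int64(267), np.int64(327)), np.float64(1.906), array([-0.0696,  0.0655,  0.1635]), np.float64(1.913), array([-0.0004, -0.0003,  0.0106])) [ 5.  -1.9  4.2] 33.8083
((np.int64(267), np.int64(327)), np.float64(1.905), array([-0.0697,  0.0655,  0.1636]), np.float64(1.912), array([-0.0005, -0.0004,  0.0107])) [ 3.8 -1.9  4.5] 35.3583
331 [-0.0569  0.0652  0.1675]
335 [-0.0554  0.0652  0.168 ]
339 [-0.054   0.0652  0.1686]
343 [-0.0508  0.0652  0.1671]
347 [-0.0494  0.0652  0.1678]
351 [-0.0474  0.0652  0.1677]
355 [-0.046   0.0652  0.1683]
```

View pics/fin1.png

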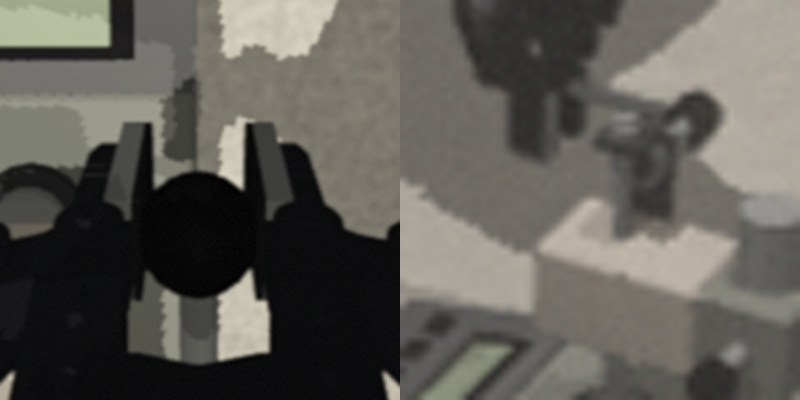

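View pics/t_fin.png

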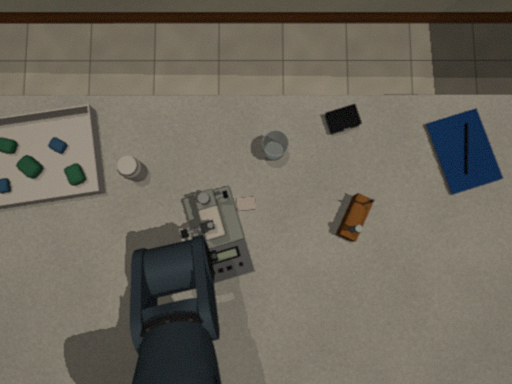

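View pics/s_fin.png

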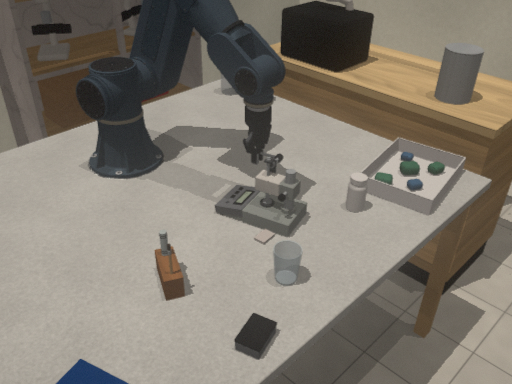

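The rod's top surface reads level at z≈0.1677 (expected 0.167). The knob is at about 1.91 rad and held steady for 1.5 s. In the top view the slice (247,203), beaker (274,146), bottle (130,168) and stylus (358,229) are all where they started. Handing in.

```bash
python3 -c "
from cell import r
print(r.current_t(), r.current_contact_force()); r.hand_in()"
```

```text
35.4583 [ 4.84739841 -2.12092984  4.09522881]
the job is handed in; nothing more can be done
```

The gauge is zeroed, the stylus is back in its block, and the arm is holding the lift lever at the top of its lift. I handed in at 35.5 s of the 72 s allowed; no verdict was reported.

- **Zero button:** I pressed it once with the stylus tip, while the spindle was still down. The push reached about 4.5 N at the expected full-travel depth, then met a hard stop at 17 N, so it went fully in.
- **Stylus:** It went back into its hole with almost no resistance and I let go of it. Pictures afterwards show it upright and where it started.
- **Lever:** I gripped the knob and swung it forward. The ball sat about 10 mm further up the finger pads than planned, so the first stop was short, at about 1.73 rad. I then lowered it in measured steps.
- **Last checks:** Two readings of the lever angle gave 1.905 and 1.912 rad against the target of 1.92. That is within measurement error, and the lift barely changes there. The lever rod looked level, and the grip held steady for 1.5 s. I did not measure the spindle height directly.
- **Bystanders:** The rock slice, beaker and white bottle are in the same places in the first and last overhead pictures.

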